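# Sieve the core plugs out of the tape rolls

## Task

Lift the green sieve by its wooden handle, carry it level and without jolts to over the yellow bin, and shake it level from side to side until all five blue core plugs have fallen through its holes into the bin and only the two small tape rolls are left in it. Then set the sieve down, with the rolls in it, in the middle of the black mat it came from and let go. Do not touch the plugs with the gripper, do not tip the sieve, do not let go of it in the air, and leave the carton, the note block and the large tape reel alone.

Things in the scene. Friction and masses are not known exactly. Their poses are not given: they have to be found in the camera images.
- sieve: green hand sieve, 200 (x) x 150 (y) mm in plan, 137 mm high with its handle, 0.36 to 0.59 kg. Origin: centre of its underside (foot level), z up; x runs along its handle. Walls 4 mm thick, tops 54 mm above the origin, inside 182 x 142 mm
- sieve_handle (a point): middle of the sieve's straight wooden bridge handle, 125 mm above the sieve's origin. The handle runs along the sieve's x, is 190 mm long, 22 mm wide (y) and 24 mm high: grip it here from above, across y
- sieve_floor (a point): centre of the top of the sieve's smooth steel floor, 10 mm above its origin. Eight holes 38 (x) x 40 mm (y) in two rows along x, from 20 to 60 mm either side of a solid middle strip 40 mm wide. Plugs start to slide on the steel at 2 to 3 m/s2 (tilt of 12 to 16 degrees): shake along the sieve's y at more than that, carry with much less
- bin: yellow open catch bin, fixed, 270 (x) x 300 mm (y) outside (278 x 308 over the lip, 254 x 284 mouth), 64 mm high, walls 4 mm, floor about 4 mm. Origin: centre of its underside; y is its long axis
- mat: black rubber mat, fixed, 240 (x) x 200 (y) x 3 mm; origin at the centre of its underside. The sieve starts on it and ends on it
- plug_1: blue plastic core plug, flange 28 mm across, 14 mm high, 15 g; origin at the centre of its flanged underside. Lies on the solid middle strip of the sieve at the start; fits through the sieve's holes
- plug_2: blue plastic core plug, flange 28 mm across, 14 mm high, 15 g; origin at the centre of its flanged underside. Lies on the solid middle strip of the sieve at the start; fits through the sieve's holes
- plug_3: blue plastic core plug, flange 28 mm across, 14 mm high, 15 g; origin at the centre of its flanged underside. Lies on the solid middle strip of the sieve at the start; fits through the sieve's holes
- plug_4: blue plastic core plug, flange 28 mm across, 14 mm high, 15 g; origin at the centre of its flanged underside. Lies on the solid middle strip of the sieve at the start; fits through the sieve's holes
- plug_5: blue plastic core plug, flange 28 mm across, 14 mm high, 15 g; origin at the centre of its flanged underside. Lies on the solid middle strip of the sieve at the start; fits through the sieve's holes
- roll_1: small roll of brown tape lying flat in the sieve, 50 mm across, 20 mm high, 30 g, origin at the centre of its underside; too large for the holes
- roll_2: small roll of brown tape lying flat in the sieve, 50 mm across, 20 mm high, 30 g, origin at the centre of its underside; too large for the holes
- carton: small brown carton 55 x 120 x 45 mm (origin: centre of underside), bystander
- notes: yellow note block 77 x 77 x 29 mm (origin: centre of underside), bystander
- tape_reel: roll of brown kraft tape 69 mm across, 61 mm high (origin: centre of underside), bystander

How it is judged:
On the way, in this order (a step that is already met when the one before it is completed fails the run):
1. the sieve is held in the air over the bin with all five plugs and both rolls still in it (height (world z) of sieve above 0.06 m and horizontal distance between sieve and bin below 0.12 m and x of roll_1 in the frame of sieve between -0.092 and 0.092 m and y of roll_1 in the frame of sieve between -0.072 and 0.072 m and z of roll_1 in the frame of sieve between 0 and 0.05 m and x of roll_2 in the frame of sieve between -0.092 and 0.092 m and y of roll_2 in the frame of sieve between -0.072 and 0.072 m and z of roll_2 in the frame of sieve between 0 and 0.05 m and x of plug_1 in the frame of sieve between -0.092 and 0.092 m and y of plug_1 in the frame of sieve between -0.072 and 0.072 m and z of plug_1 in the frame of sieve between 0 and 0.05 m and x of plug_2 in the frame of sieve between -0.092 and 0.092 m and y of plug_2 in the frame of sieve between -0.072 and 0.072 m and z of plug_2 in the frame of sieve between 0 and 0.05 m and x of plug_3 in the frame of sieve between -0.092 and 0.092 m and y of plug_3 in the frame of sieve between -0.072 and 0.072 m and z of plug_3 in the frame of sieve between 0 and 0.05 m and x of plug_4 in the frame of sieve between -0.092 and 0.092 m and y of plug_4 in the frame of sieve between -0.072 and 0.072 m and z of plug_4 in the frame of sieve between 0 and 0.05 m and x of plug_5 in the frame of sieve between -0.092 and 0.092 m and y of plug_5 in the frame of sieve between -0.072 and 0.072 m and z of plug_5 in the frame of sieve between 0 and 0.05 m), for 0.1 s.
2. all five plugs lie in the bin while the sieve is still in the air over the bin with both rolls in it (height (world z) of sieve above 0.06 m and horizontal distance between sieve and bin below 0.12 m and x of roll_1 in the frame of sieve between -0.092 and 0.092 m and y of roll_1 in the frame of sieve between -0.072 and 0.072 m and z of roll_1 in the frame of sieve between 0 and 0.05 m and x of roll_2 in the frame of sieve between -0.092 and 0.092 m and y of roll_2 in the frame of sieve between -0.072 and 0.072 m and z of roll_2 in the frame of sieve between 0 and 0.05 m and x of plug_1 in the frame of bin between -0.133 and 0.133 m and y of plug_1 in the frame of bin between -0.148 and 0.148 m and z of plug_1 in the frame of bin between -0.01 and 0.055 m and x of plug_2 in the frame of bin between -0.133 and 0.133 m and y of plug_2 in the frame of bin between -0.148 and 0.148 m and z of plug_2 in the frame of bin between -0.01 and 0.055 m and x of plug_3 in the frame of bin between -0.133 and 0.133 m and y of plug_3 in the frame of bin between -0.148 and 0.148 m and z of plug_3 in the frame of bin between -0.01 and 0.055 m and x of plug_4 in the frame of bin between -0.133 and 0.133 m and y of plug_4 in the frame of bin between -0.148 and 0.148 m and z of plug_4 in the frame of bin between -0.01 and 0.055 m and x of plug_5 in the frame of bin between -0.133 and 0.133 m and y of plug_5 in the frame of bin between -0.148 and 0.148 m and z of plug_5 in the frame of bin between -0.01 and 0.055 m), for 0.1 s.
At the end, for the whole second after the job is handed in: all five plugs are inside the bin, both rolls are inside the sieve, and the sieve stands upright and at rest on the mat, its centre within 30 mm of the mat's centre, released (x of plug_1 in the frame of bin between -0.133 and 0.133 m and y of plug_1 in the frame of bin between -0.148 and 0.148 m and z of plug_1 in the frame of bin between -0.01 and 0.055 m and x of plug_2 in the frame of bin between -0.133 and 0.133 m and y of plug_2 in the frame of bin between -0.148 and 0.148 m and z of plug_2 in the frame of bin between -0.01 and 0.055 m and x of plug_3 in the frame of bin between -0.133 and 0.133 m and y of plug_3 in the frame of bin between -0.148 and 0.148 m and z of plug_3 in the frame of bin between -0.01 and 0.055 m and x of plug_4 in the frame of bin between -0.133 and 0.133 m and y of plug_4 in the frame of bin between -0.148 and 0.148 m and z of plug_4 in the frame of bin between -0.01 and 0.055 m and x of plug_5 in the frame of bin between -0.133 and 0.133 m and y of plug_5 in the frame of bin between -0.148 and 0.148 m and z of plug_5 in the frame of bin between -0.01 and 0.055 m and x of roll_1 in the frame of sieve between -0.092 and 0.092 m and y of roll_1 in the frame of sieve between -0.072 and 0.072 m and z of roll_1 in the frame of sieve between 0 and 0.05 m and x of roll_2 in the frame of sieve between -0.092 and 0.092 m and y of roll_2 in the frame of sieve between -0.072 and 0.072 m and z of roll_2 in the frame of sieve between 0 and 0.05 m and horizontal distance between sieve and mat below 0.03 m and height (world z) of sieve below 0.012 m and angle between sieve's own z axis and vertical below 0.06 rad and linear speed of sieve below 0.02 m/s); the robot touches nothing.
It fails at once if the sieve is tipped by more than 0.2 rad (angle between sieve's own z axis and vertical above 0.2 rad).
It fails at once if the gripper touches a plug (contact force between the fingers and plug_1 above 0.3 N or contact force between the fingers and plug_2 above 0.3 N or contact force between the fingers and plug_3 above 0.3 N or contact force between the fingers and plug_4 above 0.3 N or contact force between the fingers and plug_5 above 0.3 N).
It fails at once if the sieve is let go of in the air (more than 25 mm up) (height (world z) of sieve above 0.028 m and contact force between the fingers and sieve below 0.05 N).
It fails at once if a bystander (carton, note block, large tape reel) is moved by more than 20 mm (distance of any of carton, notes, tape_reel from where it was at the start of the episode above 0.02 m).
It also fails if it takes over 64 s, if anything falls off the work surface, if the arm or the gripper's body presses on something with over 40 N, if the wrist force passes 120 N, or if a joint passes its speed limit or range.

## Robot

A 6-joint arm with a two-finger parallel gripper is mounted at the origin on a cart in front of the work surface, level with it; the furniture and walls round the work are solid. World frame = base frame: x ahead of the robot, y to its left, z up, the work surface at z = 0. Lengths are in m, angles in rad, forces in N, time in s.
With the tool pointing down it reaches from about 0.25 to 0.85 m from the base axis. Payload 12.5 kg.
Tool frame: the origin (TCP) lies at the very end of the fingers, on their centre line; the grasp point (between the pads) lies 19 mm behind it (manip.pinch_z is the distance from the TCP to the grasp point, in m); z points along the fingers, y is the line along which they close (so a half turn about z gives the same grasp; the last joint's range is limited). The gripper opens to 93 mm and grips with 3 to 60 N. Pads are 15 mm wide; open, the fingers measure 128 mm over their backs; the gripper's body (75 mm by 188 mm) begins 65 mm behind the grasp point.
Start: joints at [1.078, 0.351, 1.652, -0, 1.139, -0.085], TCP at [0.218, 0.505, 0.219] pointing down, gripper open.
Joint ranges: [-2.75, 2.75], [-0.79, 2.1], [0.01, 2.65], [-1.57, 4.71], [0.07, 3.14], [-2.87, 2.87]. Speed limits (rad/s): [2.22, 2.22, 2.79, 3.14, 3.14, 3.14].

## Interface

Orientations are given as a rotation vector (axis times angle).
In Python, from bench import manip, camrig, telemetry gives the robot as it stands (manip), with the cameras (camrig) and the readings (telemetry).
- The arm moves only by the shell command python3 shift.py [OPENING], which reads ROWS from standard input. ROWS is a JSON object whose key "plan" holds a list of rows, 1 to 5 of them, each of 6 numbers: dx, dy, dz in m, then a rotation vector rx, ry, rz in rad; each row shifts and turns the commanded pose from where the row before left it, along the tool's axes as they then stand; what a row does not reach is not made up. A row lasts 1/12 s, in which the tool goes at most 0.0417 m and 0.125 rad, less where a joint would pass 70% of its speed; a pose out of reach is approached as far as the arm can. OPENING is the opening from 0.0 (shut) to 1.0 (fully open), set as the command begins (- or left out keeps the last). The fingers move at their own pace and stop on an object; the grip force is fixed at half the most. Time passes only in rows, so rows that do not move let the fingers close. It prints the time, the measured TCP pose, the force, the opening and the grip force at its end. Input that does not fit is refused with a message, and nothing moves.
- telemetry.get_obs(): the state, without advancing time (a new reading comes with each control period).
- camrig.read_camera(name): name is "side" or "top" or "wrist"; returns a dict with "img" (384x512x3 uint8, red, green, blue), "fx", "fy", "cx", "cy" (pixels), "k1" (the pictures are not rectified: a ray, as slopes to the right and down, at radius r is drawn at 1 + k1 r^2 times it, then the intrinsics apply), "world_from_camera" (4x4, takes a point from camera to world coordinates). Camera axes: x right, y down, z forward; pixel columns grow to the right and rows downward; lengths in m; the calibration is good to about 2 mm. A picture is of the moment at which its call begins. There is no depth.
- manip.sign_off(): hands the job in; it is judged then, once.
The state is a dict: "time_s": time; "q": joint angles; "qvel": joint speeds; "joint_efforts": joint torques, N m; "tool_pos": TCP position; "orientation": TCP orientation; "wrist_force": force on the tool from outside, world axes, zero at the start; "wrist_torque": the same for the moment, N m; "finger_gap": opening from 0.0 (shut) to 1.0 (fully open); "finger_force": force on a finger pad.
Only numpy, scipy, OpenCV 4.12 (cv2) and the standard library are available. Lean on these libraries where they do the work, as an engineer would, in place of code of your own. Each camera call takes 0.05 s, during which the arm holds its last target. There are 200 camera calls.

## Working session

There is one attempt and no reset: what is moved stays moved. The work goes in short steps, Python scripts to look and compute and a shell command to move; the robot and the scene stay as the last step left them, time stands still between calls to the robot, and variables do not carry over. Pictures are saved under pics/ and viewed, at most 10 in all, crops included, and the job is handed in when it is done.

```bash
ls; mkdir -p pics
cat > h.py <<'E'
import numpy as np,cv2
from bench import manip, camrig, telemetry
from scipy.spatial.transform import Rotation as R
def snap(n,f):
    c=camrig.read_camera(n); cv2.imwrite(f'pics/{f}.png',c['img'][:,:,::-1])
    np.savez(f'pics/{f}.npz',**{k:c[k] for k in c}); return c
def px2w(f,u,v,z):
    c=np.load(f'pics/{f}.npz'); x=(u-c['cx'])/c['fx'];y=(v-c['cy'])/c['fy']
    a,b=x,y
    for _ in range(20):
        s=1+c['k1']*(a*a+b*b); a,b=x/s,y/s
    T=c['world_from_camera']; d=T[:3,:3]@[a,b,1]; o=T[:3,3]
    return (o+d*(z-o[2])/d[2]).round(4)
E
python3 - <<'E'
from h import *
c=snap('top','top1');snap('side','side1');snap('wrist','w1')
print(c['world_from_camera'].round(3),c['fx'],c['k1'])
a=[cv2.imread(f'pics/{n}.png') for n in ('top1','side1')]
cv2.imwrite('pics/a.png',cv2.resize(a[0],(800,600)))
o=telemetry.get_obs();print(o['tool_pos'],R.from_rotvec(o['orientation']).as_matrix().round(3),o['time_s'])
E
```

```text
bench.py
pics
shift.py
[[ 0.011 -0.994  0.105  0.436]
 [-1.    -0.012 -0.011  0.148]
 [ 0.012 -0.105 -0.994  1.393]
 [ 0.     0.     0.     1.   ]] 378.638329389272 -0.058188152128732275
[0.21797437 0.50468666 0.21823955] [[-0.918  0.397 -0.   ]
 [ 0.397  0.918 -0.001]
 [ 0.    -0.001 -1.   ]] 0.15
```

View pics/a.png

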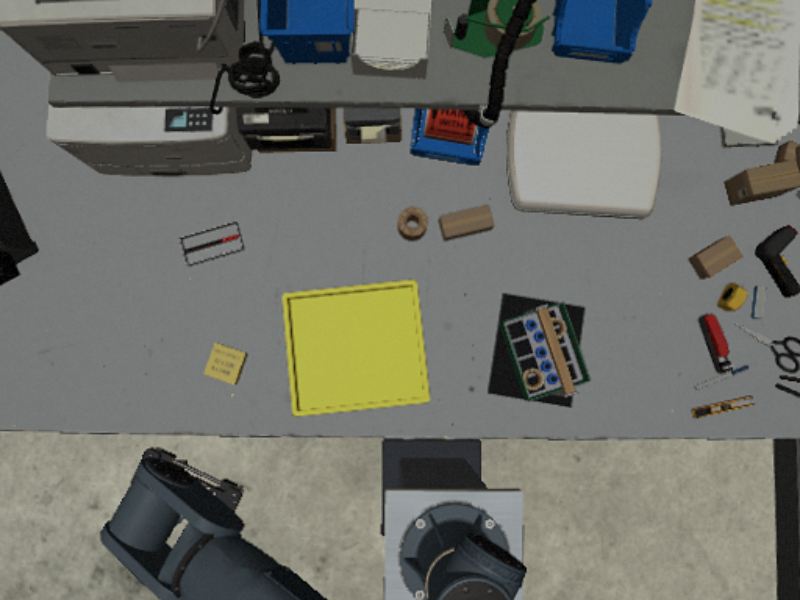

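View pics/side1.png

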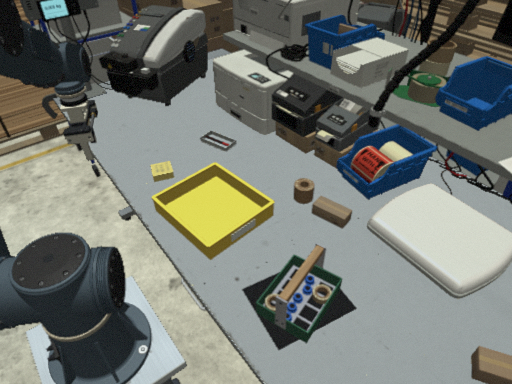

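The top view (800-wide) shows the bin at about (357,348), the sieve on the mat at (545,352), the note block at (225,364), the reel at (412,223) and the carton at (466,222). I'll enlarge the sieve next.

Run:
```python
from h import *
a=cv2.imread('pics/top1.png')[180:265,305:385]
cv2.imwrite('pics/c.png',cv2.resize(a,None,fx=7,fy=7,interpolation=cv2.INTER_CUBIC))
for n,u,v,z in [('b1',284,294,.064),('b2',416,282,.064),('b3',429,402,.064),('b4',295,415,.064)]: print(n,px2w('top1',u*.64,v*.64,z))
print(px2w('top1',412*.64,223*.64,.06),px2w('top1',466*.64,222*.64,.045),px2w('top1',225*.64,364*.64,.03))
```

```text
b1 [0.591  0.3917 0.064 ]
b2 [0.6219 0.0935 0.064 ]
b3 [0.353  0.0625 0.064 ]
b4 [0.3212 0.3595 0.064 ]
[0.7593 0.1035 0.06  ] [ 0.7672 -0.0229  0.045 ] [0.4316 0.529  0.03  ]
```

View pics/c.png

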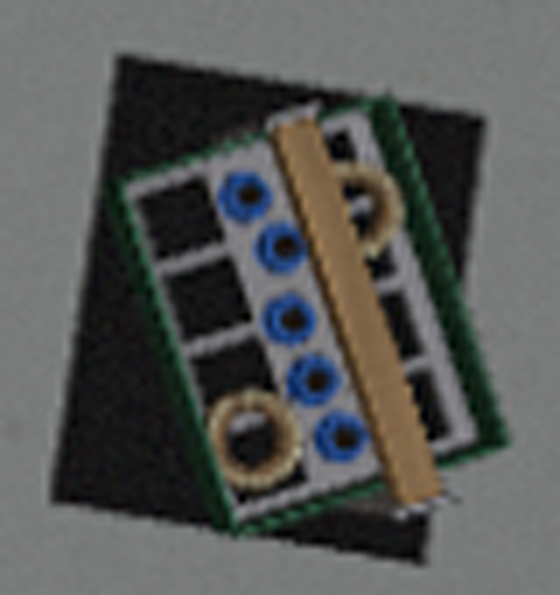

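The crop shows the mat corners at about (118,55), (485,118), (428,563), (52,500), the handle top from (295,122) to (420,499), and the five plugs along the middle strip.

Run:
```python
from h import *
f=lambda x,y,z:px2w('top1',305+(x+.5)/7-.5,180+(y+.5)/7-.5,z)
m=[f(*p,.003) for p in[(118,55),(485,118),(428,563),(52,500)]]
h=[f(*p,.14) for p in[(275,125),(318,118),(440,495),(398,503)]]
s=[f(*p,.057) for p in[(115,180),(390,95),(510,440),(232,532)]]
for n,q in(('mat',m),('handle',h),('sieve',s)):
    q=np.array(q); print(n,q.mean(0),[np.linalg.norm(q[i]-q[i-1]).round(3) for i in range(4)], [np.degrees(np.arctan2(*(a-b)[1::-1])).round(1) for a,b in((q[0],q[3]),(q[1],q[2]))])
```

```text
mat [ 0.4743   -0.194625  0.003   ] [np.float64(0.237), np.float64(0.199), np.float64(0.237), np.float64(0.2)] [np.float64(-8.8), np.float64(-8.5)]
handle [ 0.469975 -0.202     0.14    ] [np.float64(0.187), np.float64(0.021), np.float64(0.187), np.float64(0.021)] [np.float64(17.6), np.float64(17.4)]
sieve [ 0.47125  -0.201975  0.057   ] [np.float64(0.186), np.float64(0.149), np.float64(0.184), np.float64(0.15)] [np.float64(18.2), np.float64(18.5)]
```

```bash
echo '{"plan":[[-0.0156, -0.0174, 0, 0, 0, 0], [-0.0256, -0.0274, 0, 0, 0, 0], [-0.0256, -0.0274, 0, 0, 0, 0], [-0.0256, -0.0274, 0, 0, 0, 0], [-0.0256, -0.0274, 0, 0, 0, 0]]}' | python3 shift.py 1.0
echo '{"plan":[[-0.0256, -0.0274, 0, 0, 0, 0], [-0.0256, -0.0274, 0, 0, 0, 0], [-0.0256, -0.0274, 0, 0, 0, 0], [-0.0256, -0.0274, 0, 0, 0, 0], [-0.0256, -0.0274, 0, 0, 0, 0]]}' | python3 shift.py
echo '{"plan":[[-0.0256, -0.0274, 0, 0, 0, 0], [-0.0256, -0.0274, 0, 0, 0, 0], [-0.0256, -0.0274, 0, 0, 0, 0], [-0.0256, -0.0274, 0, 0, 0, 0], [-0.0256, -0.0274, 0, 0, 0, 0]]}' | python3 shift.py
echo '{"plan":[[-0.0256, -0.0274, 0, 0, 0, 0], [-0.0256, -0.0274, 0, 0, 0, 0], [-0.0256, -0.0274, 0, 0, 0, 0], [-0.0256, -0.0274, 0, 0, 0, 0], [-0.0256, -0.0274, 0, 0, 0, 0]]}' | python3 shift.py
echo '{"plan":[[-0.01, -0.01, 0, 0, 0, 0], [0, 0, 0, 0, 0, -0.12], [0, 0, 0, 0, 0, -0.12], [0, 0, 0, 0, 0, -0.12]]}' | python3 shift.py
echo '{"plan":[[0, 0, 0, 0, 0, -0.12], [0, 0, 0, 0, 0, -0.12], [0, 0, 0, 0, 0, -0.12], [0, 0, 0, 0, 0, 0], [0, 0, 0, 0, 0, 0]]}' | python3 shift.py
cat > st.py <<'E'
from h import *
import sys
o=telemetry.get_obs();M=R.from_rotvec(o['orientation']).as_matrix()
print(o['time_s'],o['tool_pos'].round(4) if hasattr(o['tool_pos'],'round') else o['tool_pos'],'yawx',np.degrees(np.arctan2(M[1,0],M[0,0])).round(2),'z',M[:,2].round(4),'q',np.round(o['q'],3),'F',np.round(o['wrist_force'],1),o['finger_gap'],o['finger_force'])
if len(sys.argv)>3: print('tool delta',(M.T@(np.array(sys.argv[1:4],float)-o['tool_pos'])).round(4))
E
python3 st.py .4705 -.202 .11
```

```text
time_s: 0.57
tool_pos: [0.276, 0.3399, 0.2184]
orientation: [-0.635, -3.077, 0.0]
wrist_force: [2.0, 0.7, 0.5]
finger_gap: 1.003
finger_force: 0.0
time_s: 0.98
tool_pos: [0.3393, 0.1633, 0.2187]
orientation: [0.636, 3.076, 0.0]
wrist_force: [1.1, 0.4, 0.5]
finger_gap: 1.0
finger_force: 0.0
time_s: 1.4
tool_pos: [0.4025, -0.0135, 0.2187]
orientation: [0.636, 3.076, 0.0]
wrist_force: [0.6, 0.3, -0.2]
finger_gap: 1.001
finger_force: 0.0
time_s: 1.82
tool_pos: [0.4657, -0.19, 0.2185]
orientation: [-0.637, -3.076, -0.0]
wrist_force: [0.9, 0.2, 0.4]
finger_gap: 1.0
finger_force: 0.0
time_s: 2.15
tool_pos: [0.4705, -0.201, 0.2182]
orientation: [-0.067, -3.14, -0.001]
wrist_force: [-1.6, 0.2, -0.6]
finger_gap: 1.001
finger_force: 0.0
time_s: 2.57
tool_pos: [0.4707, -0.2008, 0.2185]
orientation: [0.483, -3.104, -0.001]
wrist_force: [-0.6, 0.3, -0.5]
finger_gap: 1.003
finger_force: 0.0
2.5667 [ 0.4707 -0.2008  0.2185] yawx -162.32 z [-3.e-04  3.e-04 -1.e+00] q [-0.494  0.282  1.749  0.     1.111 -2.374] F [-0.6  0.3 -0.5] 1.0026579767881894 0.0
tool delta [ 0.0005 -0.0012  0.1085]
```

```bash
echo '{"plan":[[0, -0.001, 0.02, 0, 0, 0], [0, 0, 0.03, 0, 0, 0], [0, 0, 0.03, 0, 0, 0], [0, 0, 0.02, 0, 0, 0], [0, 0, 0.0085, 0, 0, 0]]}' | python3 shift.py
echo '{"plan":[[0, 0, 0, 0, 0, 0], [0, 0, 0, 0, 0, 0], [0, 0, 0, 0, 0, 0], [0, 0, 0, 0, 0, 0], [0, 0, 0, 0, 0, 0]]}' | python3 shift.py 0.0
echo '{"plan":[[0, 0, 0, 0, 0, 0], [0, 0, 0, 0, 0, 0], [0, 0, 0, 0, 0, 0], [0, 0, 0, 0, 0, 0], [0, 0, 0, 0, 0, 0]]}' | python3 shift.py
python3 - <<'E'
from h import *
snap('side','side2');snap('top','top2')
a=cv2.imread('pics/side2.png')[210:370,200:400];b=cv2.imread('pics/top2.png')[170:270,290:390]
cv2.imwrite('pics/d.png',np.hstack([cv2.resize(a,(500,400),interpolation=2),cv2.resize(b,(300,300),interpolation=2)[:,:] if 0 else cv2.copyMakeBorder(cv2.resize(b,(300,300),interpolation=2),0,100,0,0,0)]))
E
python3 st.py
```

```text
time_s: 2.98
tool_pos: [0.4698, -0.2013, 0.1075]
orientation: [0.482, -3.101, -0.004]
wrist_force: [-0.4, 0.3, -0.4]
finger_gap: 1.001
finger_force: 0.0
time_s: 3.4
tool_pos: [0.4716, -0.2024, 0.1112]
orientation: [-0.488, 3.102, -0.002]
wrist_force: [0.4, -0.3, 0.4]
finger_gap: 0.692
finger_force: 0.0
time_s: 3.82
tool_pos: [0.4711, -0.2022, 0.1102]
orientation: [0.488, -3.103, -0.0]
wrist_force: [-0.4, 0.1, -0.8]
finger_gap: 0.334
finger_force: 0.0
3.9167 [ 0.4711 -0.2022  0.1102] yawx -162.11 z [ 1.e-04 -2.e-04 -1.e+00] q [-0.496  0.429  1.844 -0.     0.868 -2.379] F [ 1.  -2.1 -0.7] 0.2472026559557642 0.8696695044636726
```

View pics/d.png

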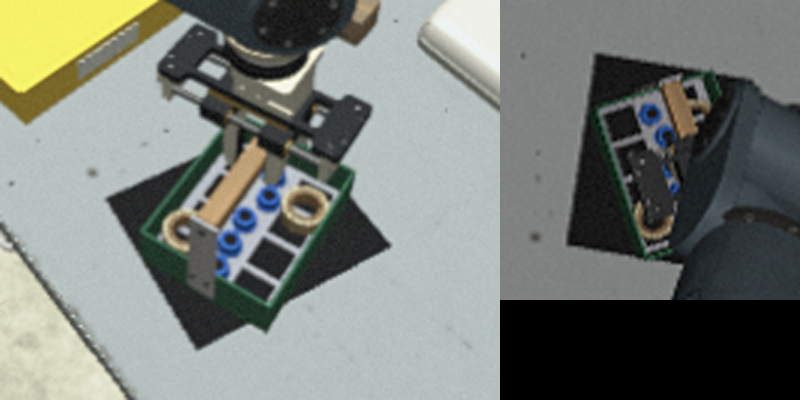

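The side crop shows the fingers straddling the handle at about (250,160), with the plugs and rolls undisturbed. I'll finish closing, then lift gently.

```bash
echo '{"plan":[[0, 0, 0, 0, 0, 0], [0, 0, 0, 0, 0, 0], [0, 0, 0, 0, 0, 0], [0, 0, 0, 0, 0, 0], [0, 0, 0, 0, 0, 0]]}' | python3 shift.py
echo '{"plan":[[0, 0, 0, 0, 0, 0], [0, 0, 0, 0, 0, 0], [0, 0, -0.001, 0, 0, 0], [0, 0, -0.002, 0, 0, 0], [0, 0, -0.003, 0, 0, 0]]}' | python3 shift.py
echo '{"plan":[[0, 0, -0.004, 0, 0, 0], [0, 0, -0.005, 0, 0, 0], [0, 0, -0.005, 0, 0, 0], [0, 0, -0.005, 0, 0, 0], [0, 0, -0.005, 0, 0, 0]]}' | python3 shift.py
echo '{"plan":[[0, 0, -0.006, 0, 0, 0], [0, 0, -0.007, 0, 0, 0], [0, 0, -0.007, 0, 0, 0], [0, 0, -0.007, 0, 0, 0], [0, 0, -0.006, 0, 0, 0]]}' | python3 shift.py
echo '{"plan":[[0, 0, -0.006, 0, 0, 0], [0, 0, -0.005, 0, 0, 0], [0, 0, -0.004, 0, 0, 0], [0, 0, -0.003, 0, 0, 0], [0, 0, -0.001, 0, 0, 0]]}' | python3 shift.py
python3 - <<'E'
from h import *
snap('side','side3')
a=cv2.imread('pics/side3.png')[180:340,200:400]
cv2.imwrite('pics/e.png',cv2.resize(a,(800,600),interpolation=2))
E
python3 st.py .4718 .2268 .195
```

```text
time_s: 4.33
tool_pos: [0.4712, -0.2023, 0.1102]
orientation: [-0.488, 3.103, -0.0]
wrist_force: [0.8, -0.7, 0.2]
finger_gap: 0.234
finger_force: 30.0
time_s: 4.75
tool_pos: [0.4705, -0.2018, 0.1157]
orientation: [0.488, -3.102, -0.002]
wrist_force: [0.0, 0.6, -4.7]
finger_gap: 0.235
finger_force: 30.0
time_s: 5.17
tool_pos: [0.4711, -0.2022, 0.1408]
orientation: [-0.488, 3.103, -0.0]
wrist_force: [1.2, 0.1, -5.5]
finger_gap: 0.236
finger_force: 30.0
time_s: 5.58
tool_pos: [0.4712, -0.2022, 0.1741]
orientation: [-0.488, 3.103, -0.0]
wrist_force: [0.1, 0.1, -5.4]
finger_gap: 0.237
finger_force: 30.0
time_s: 6.0
tool_pos: [0.4712, -0.2022, 0.1926]
orientation: [-0.488, 3.103, -0.0]
wrist_force: [0.0, -0.1, -5.9]
finger_gap: 0.232
finger_force: 30.0
6.05 [ 0.4712 -0.2022  0.1925] yawx -162.11 z [ 3.e-04 -2.e-04 -1.e+00] q [-0.496  0.314  1.775 -0.     1.052 -2.379] F [-0.4  1.  -6.1] 0.2358586066121812 29.984712302684784
tool delta [-0.1324  0.4081 -0.0026]
```

View pics/e.png

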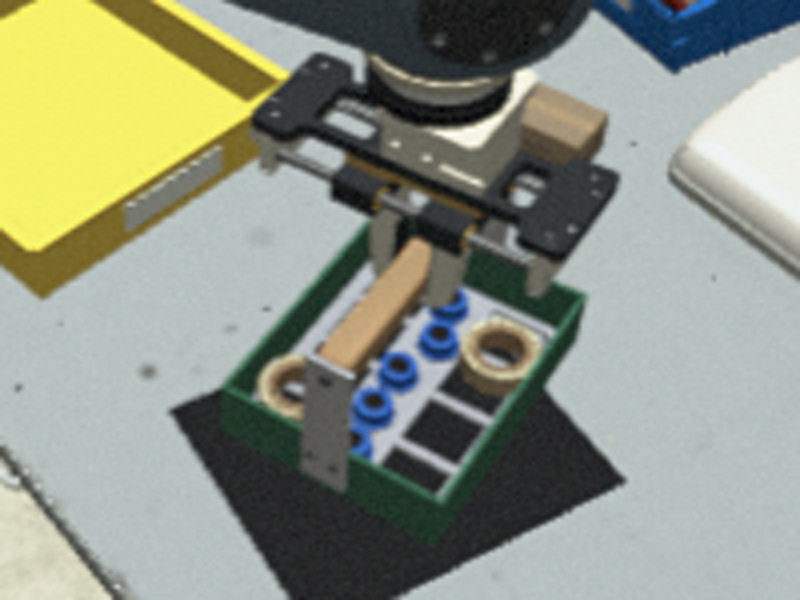

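The sieve hangs level and off the mat, with all five plugs in a row on the strip and both rolls in. Next is the smooth carry to the bin.

```bash
echo '{"plan":[[-0.0006, 0.0019, 0, 0, 0, 0], [-0.0012, 0.0038, 0, 0, 0, 0], [-0.0019, 0.0057, 0, 0, 0, 0], [-0.0025, 0.0076, 0, 0, 0, 0], [-0.0031, 0.0095, 0, 0, 0, 0]]}' | python3 shift.py | grep pos
echo '{"plan":[[-0.0037, 0.0114, 0, 0, 0, 0], [-0.0043, 0.0133, 0, 0, 0, 0], [-0.0049, 0.0152, 0, 0, 0, 0], [-0.0055, 0.0171, 0, 0, 0, 0], [-0.0055, 0.0171, 0, 0, 0, 0]]}' | python3 shift.py | grep pos
echo '{"plan":[[-0.0055, 0.0171, 0, 0, 0, 0], [-0.0055, 0.0171, 0, 0, 0, 0], [-0.0055, 0.0171, 0, 0, 0, 0], [-0.0055, 0.0171, 0, 0, 0, 0], [-0.0055, 0.0171, 0, 0, 0, 0]]}' | python3 shift.py | grep pos
echo '{"plan":[[-0.0055, 0.0171, 0, 0, 0, 0], [-0.0055, 0.0171, 0, 0, 0, 0], [-0.0055, 0.0171, 0, 0, 0, 0], [-0.0055, 0.0171, 0, 0, 0, 0], [-0.0055, 0.0171, 0, 0, 0, 0]]}' | python3 shift.py | grep pos
echo '{"plan":[[-0.0055, 0.0171, 0, 0, 0, 0], [-0.0055, 0.0171, 0, 0, 0, 0], [-0.0055, 0.0171, 0, 0, 0, 0], [-0.0055, 0.0171, 0, 0, 0, 0], [-0.0049, 0.0152, 0, 0, 0, 0]]}' | python3 shift.py | grep pos
echo '{"plan":[[-0.0043, 0.0133, 0, 0, 0, 0], [-0.0037, 0.0114, 0, 0, 0, 0], [-0.0031, 0.0095, 0, 0, 0, 0], [-0.0025, 0.0076, 0, 0, 0, 0], [-0.0019, 0.0057, 0, 0, 0, 0]]}' | python3 shift.py | grep pos
echo '{"plan":[[-0.0012, 0.0038, 0, 0, 0, 0], [-0.0006, 0.0019, 0, 0, 0, 0], [0, 0, 0, 0, 0, 0], [0, 0, 0, 0, 0, 0], [0, 0, 0, 0, 0, 0]]}' | python3 shift.py
python3 - <<'E'
from h import *
snap('side','side4')
a=cv2.imread('pics/side4.png')[90:270,130:330]
cv2.imwrite('pics/f.png',cv2.resize(a,(660,594),interpolation=2))
E
python3 st.py .4718 .2268 .195
```

```text
tool_pos: [0.4711, -0.1714, 0.192]
tool_pos: [0.4709, -0.0926, 0.1922]
tool_pos: [0.4707, -0.0027, 0.1922]
tool_pos: [0.4704, 0.0871, 0.1922]
tool_pos: [0.4701, 0.175, 0.1922]
tool_pos: [0.4709, 0.2239, 0.1921]
time_s: 8.97
tool_pos: [0.471, 0.2287, 0.1921]
orientation: [0.488, -3.103, 0.0]
wrist_force: [-0.7, 0.2, -6.1]
finger_gap: 0.237
finger_force: 30.0
9.0167 [0.4711 0.2287 0.1922] yawx -162.14 z [ 0.e+00 -1.e-04 -1.e+00] q [ 0.363  0.333  1.748 -0.     1.06  -1.519] F [-0.7  0.6 -5.1] 0.23256818944091553 29.98466044664383
tool delta [-0.0001 -0.002  -0.0028]
```

View pics/f.png

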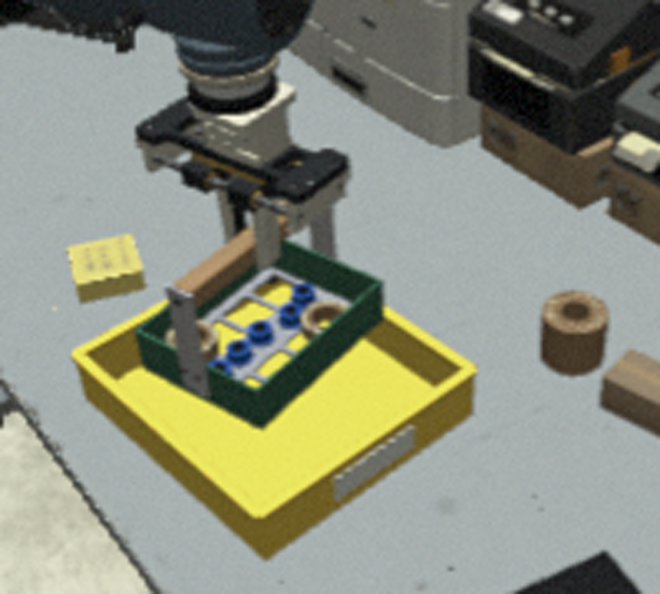

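Over the bin, with all five plugs on the strip and both rolls still in. Now a level shake along sieve y.

```bash
echo '{"plan":[[0, 0.024, 0, 0, 0, 0], [0, 0, 0, 0, 0, 0], [0, -0.024, 0, 0, 0, 0], [0, -0.024, 0, 0, 0, 0], [0, 0, 0, 0, 0, 0]]}' | python3 shift.py
echo '{"plan":[[0, 0.024, 0, 0, 0, 0], [0, 0.024, 0, 0, 0, 0], [0, 0, 0, 0, 0, 0], [0, -0.024, 0, 0, 0, 0], [0, -0.024, 0, 0, 0, 0]]}' | python3 shift.py
echo '{"plan":[[0, 0, 0, 0, 0, 0], [0, 0.024, 0, 0, 0, 0], [0, 0, 0, 0, 0, 0], [0, 0, 0, 0, 0, 0]]}' | python3 shift.py
python3 - <<'E'
from h import *
snap('side','side5')
a=cv2.imread('pics/side5.png')[90:270,130:330]
cv2.imwrite('pics/g.png',cv2.resize(a,(660,594),interpolation=2))
E
python3 st.py .4718 .2268 .195
```

```text
time_s: 9.43
tool_pos: [0.4793, 0.2034, 0.1921]
orientation: [-0.487, 3.103, -0.002]
wrist_force: [-1.0, 0.5, -4.8]
finger_gap: 0.238
finger_force: 30.0
time_s: 9.85
tool_pos: [0.4783, 0.2064, 0.1922]
orientation: [-0.493, 3.103, 0.0]
wrist_force: [0.3, -0.1, -5.5]
finger_gap: 0.23
finger_force: 30.0
time_s: 10.18
tool_pos: [0.4709, 0.2294, 0.1922]
orientation: [-0.49, 3.103, 0.0]
wrist_force: [-0.3, 0.0, -5.0]
finger_gap: 0.238
finger_force: 30.0
10.2333 [0.4709 0.2291 0.1922] yawx -162.07 z [ 0.e+00 -1.e-04 -1.e+00] q [ 0.364  0.334  1.748 -0.     1.06  -1.52 ] F [-1.3 -0.6 -5.9] 0.23595829371067983 29.99791592359543
tool delta [-0.0001 -0.0024 -0.0028]
```

View pics/g.png

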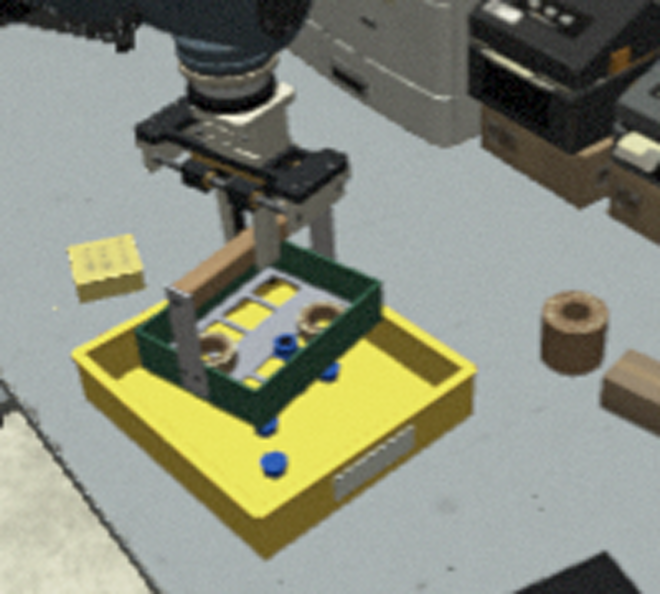

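Three plugs are visible in the bin at about (274,463), (266,426) and (328,370). One is still in the sieve at (285,345) and the fifth is hidden. I'll shake again.

```bash
echo '{"plan":[[0, 0.024, 0, 0, 0, 0], [0, 0, 0, 0, 0, 0], [0, -0.024, 0, 0, 0, 0], [0, -0.024, 0, 0, 0, 0], [0, 0, 0, 0, 0, 0]]}' | python3 shift.py |grep gap
echo '{"plan":[[0, 0.024, 0, 0, 0, 0], [0, 0.024, 0, 0, 0, 0], [0, 0, 0, 0, 0, 0], [0.004, -0.026, 0, 0, 0, 0], [0, -0.026, 0, 0, 0, 0]]}' | python3 shift.py |grep gap
echo '{"plan":[[0, 0, 0, 0, 0, 0], [-0.004, 0.027, 0, 0, 0, 0], [-0.004, 0.027, 0, 0, 0, 0], [0, 0, 0, 0, 0, 0], [0.002, -0.027, 0, 0, 0, 0]]}' | python3 shift.py |grep gap
echo '{"plan":[[0.002, -0.027, 0, 0, 0, 0], [0, 0, 0, 0, 0, 0], [0, 0.028, 0, 0, 0, 0], [0, 0, 0, 0, 0, 0], [0, 0, 0, 0, 0, 0]]}' | python3 shift.py |grep gap
python3 - <<'E'
from h import *
snap('side','side6');t=snap('top','top6');w=snap('wrist','w6')
a=cv2.imread('pics/side6.png')[90:270,130:330];b=cv2.imread('pics/top6.png')[170:275,175:285];c=cv2.imread('pics/w6.png')
L=cv2.resize(a,(500,450),interpolation=2)
Rr=np.vstack([cv2.resize(b,(300,286),interpolation=2),cv2.resize(c,(300,225))])
cv2.imwrite('pics/i.png',np.hstack([cv2.copyMakeBorder(L,0,61,0,0,0),Rr]))
E
python3 st.py .4718 .2268 .195
```

```text
finger_gap: 0.238
finger_gap: 0.235
finger_gap: 0.231
finger_gap: 0.234
12.05 [0.4711 0.2287 0.1921] yawx -162.11 z [-0.e+00 -2.e-04 -1.e+00] q [ 0.363  0.334  1.748 -0.     1.06  -1.52 ] F [ 0.1  0.7 -4.4] 0.23589497204369314 29.996335208415985
tool delta [-0.0001 -0.0021 -0.0029]
```

View pics/i.png

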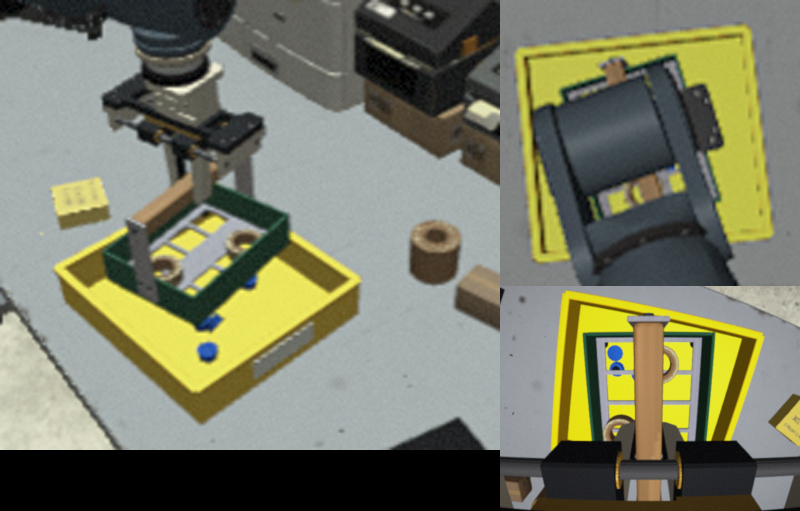

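The wrist view shows blue at about (615,352) and (615,367) through or on a corner hole. The side view shows three or more plugs in the bin. I'll enlarge both.

Run:
```python
from h import *
c=cv2.imread('pics/w6.png')[60:280,130:380];a=cv2.imread('pics/side6.png')[160:240,160:250]
L=cv2.resize(c,(450,396),interpolation=2);S=cv2.resize(a,(350,311),interpolation=2)
cv2.imwrite('pics/j.png',np.hstack([L,cv2.copyMakeBorder(S,0,85,0,0,0)]))
```

```text
(no output)
```

View pics/j.png

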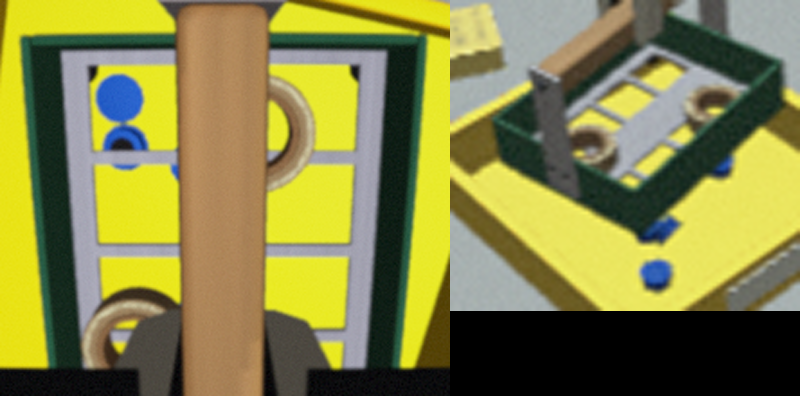

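The plugs in the wrist view are occluded by the floor bars, so they lie below in the bin. I'll shake once more for safety, then raise the sieve and count plugs by colour in both views.

```bash
echo '{"plan":[[0, 0.026, 0, 0, 0, 0], [0, 0, 0, 0, 0, 0], [0.006, -0.026, 0, 0, 0, 0], [0.006, -0.026, 0, 0, 0, 0], [0, 0, 0, 0, 0, 0]]}' | python3 shift.py |grep gap
echo '{"plan":[[-0.006, 0.026, 0, 0, 0, 0], [-0.006, 0.026, 0, 0, 0, 0], [0, 0, 0, 0, 0, 0], [-0.006, -0.026, 0, 0, 0, 0], [-0.006, -0.026, 0, 0, 0, 0]]}' | python3 shift.py |grep gap
echo '{"plan":[[0, 0, 0, 0, 0, 0], [0.006, 0.026, 0, 0, 0, 0], [0.006, 0.026, 0, 0, 0, 0], [0, 0, 0, 0, 0, 0], [0, -0.026, 0, 0, 0, 0]]}' | python3 shift.py |grep gap
echo '{"plan":[[0, 0, 0, 0, 0, 0], [0, 0, -0.002, 0, 0, 0], [0, 0, -0.005, 0, 0, 0], [0, 0, -0.008, 0, 0, 0], [0, 0, -0.01, 0, 0, 0]]}' | python3 shift.py |grep gap
echo '{"plan":[[0, 0, -0.01, 0, 0, 0], [0, 0, -0.01, 0, 0, 0], [0, 0, -0.01, 0, 0, 0], [0, 0, -0.01, 0, 0, 0], [0, 0, -0.01, 0, 0, 0]]}' | python3 shift.py |grep gap
echo '{"plan":[[0, 0, -0.01, 0, 0, 0], [0, 0, -0.008, 0, 0, 0], [0, 0, -0.005, 0, 0, 0], [0, 0, -0.002, 0, 0, 0], [0, 0, 0, 0, 0, 0]]}' | python3 shift.py |grep gap
python3 - <<'E'
from h import *
for n in('side','wrist','top'):
    f=n+'7';snap(n,f);im=cv2.imread(f'pics/{f}.png');hsv=cv2.cvtColor(im,cv2.COLOR_BGR2HSV)
    m=cv2.inRange(hsv,(100,130,60),(125,255,255));k,_,st,ce=cv2.connectedComponentsWithStats(m)
    for i in range(1,k):
        if st[i,4]>4:
            w=px2w(f,*ce[i],.012)
            if abs(w[0]-.47)<.2 and abs(w[1]-.227)<.2: print(n,ce[i].round(1),st[i,2:],w)
w=cv2.imread('pics/wrist7.png');a=cv2.imread('pics/side7.png')[60:260,130:330]
cv2.imwrite('pics/k.png',np.hstack([cv2.resize(w,(400,300)),cv2.resize(a,(400,300) if 0 else (400,400),interpolation=2)[:300]]) if 0 else np.hstack([cv2.copyMakeBorder(cv2.resize(w,(400,300)),0,100,0,0,0),cv2.resize(a,(400,400),interpolation=2)]))
E
python3 st.py
```

```text
finger_gap: 0.235
finger_gap: 0.232
finger_gap: 0.235
finger_gap: 0.238
finger_gap: 0.237
finger_gap: 0.234
side [228.6 201.4] [ 6  6 30] [0.5413 0.2361 0.012 ]
side [219.3 205.1] [ 6  6 28] [0.5056 0.2401 0.012 ]
side [210. 218.] [ 7  7 34] [0.4473 0.2064 0.012 ]
side [214.9 228.2] [13 11 68] [0.4353 0.1575 0.012 ]
wrist [208.7 112.4] [ 19  20 279] [0.4255 0.1521 0.012 ]
wrist [211.1 133.6] [ 18  18 205] [0.4515 0.163  0.012 ]
top [236.7 230.6] [4 2 7] [0.4444 0.1972 0.012 ]
14.7 [0.4708 0.229  0.2916] yawx -162.12 z [-1.e-03 -4.e-04 -1.e+00] q [ 0.364  0.235  1.624 -0.     1.284 -1.519] F [-0.2 -0.2 -4.9] 0.23527001317364474 29.998513162136078
```

View pics/k.png

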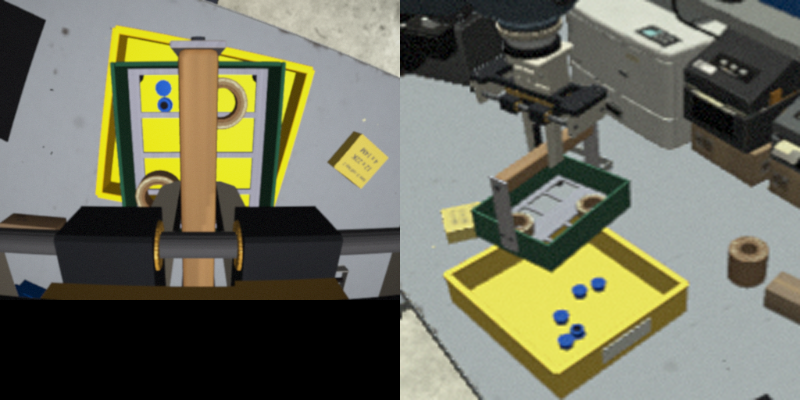

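The side view shows all five plugs in the bin, at about (598,284), (579,292), (560,317), (577,331) and (565,342). The sieve holds only the two rolls, so I'll return it to the mat.

```bash
echo '{"plan":[[0.0006, -0.0019, 0, 0, 0, 0], [0.0012, -0.0038, 0, 0, 0, 0], [0.0018, -0.0057, 0, 0, 0, 0], [0.0024, -0.0076, 0, 0, 0, 0], [0.003, -0.0095, 0, 0, 0, 0]]}' | python3 shift.py | grep pos
echo '{"plan":[[0.0036, -0.0114, 0, 0, 0, 0], [0.0042, -0.0134, 0, 0, 0, 0], [0.0048, -0.0153, 0, 0, 0, 0], [0.0054, -0.0172, 0, 0, 0, 0], [0.0054, -0.0172, 0, 0, 0, 0]]}' | python3 shift.py | grep pos
echo '{"plan":[[0.0054, -0.0172, 0, 0, 0, 0], [0.0054, -0.0172, 0, 0, 0, 0], [0.0054, -0.0172, 0, 0, 0, 0], [0.0054, -0.0172, 0, 0, 0, 0], [0.0054, -0.0172, 0, 0, 0, 0]]}' | python3 shift.py | grep pos
echo '{"plan":[[0.0054, -0.0172, 0, 0, 0, 0], [0.0054, -0.0172, 0, 0, 0, 0], [0.0054, -0.0172, 0, 0, 0, 0], [0.0054, -0.0172, 0, 0, 0, 0], [0.0054, -0.0172, 0, 0, 0, 0]]}' | python3 shift.py | grep pos
echo '{"plan":[[0.0054, -0.0172, 0, 0, 0, 0], [0.0054, -0.0172, 0, 0, 0, 0], [0.0054, -0.0172, 0, 0, 0, 0], [0.0048, -0.0153, 0, 0, 0, 0], [0.0042, -0.0134, 0, 0, 0, 0]]}' | python3 shift.py | grep pos
echo '{"plan":[[0.0036, -0.0114, 0, 0, 0, 0], [0.003, -0.0095, 0, 0, 0, 0], [0.0029, -0.0093, 0, 0, 0, 0], [0.0024, -0.0076, 0, 0, 0, 0], [0.0018, -0.0057, 0, 0, 0, 0]]}' | python3 shift.py | grep pos
echo '{"plan":[[0.0012, -0.0038, 0, 0, 0, 0], [0.0006, -0.0019, 0, 0, 0, 0], [0, 0, 0, 0, 0, 0], [0, 0, 0, 0, 0, 0]]}' | python3 shift.py
python3 st.py .4745 -.195 .1105
```

```text
tool_pos: [0.4712, 0.1984, 0.292]
tool_pos: [0.4716, 0.1194, 0.2922]
tool_pos: [0.4722, 0.0291, 0.2922]
tool_pos: [0.4727, -0.061, 0.2923]
tool_pos: [0.4733, -0.1452, 0.2922]
tool_pos: [0.4742, -0.1898, 0.2921]
time_s: 17.53
tool_pos: [0.4743, -0.1947, 0.2921]
orientation: [0.489, -3.103, -0.0]
wrist_force: [-0.5, 0.5, -5.1]
finger_gap: 0.235
finger_force: 30.0
17.5333 [ 0.4743 -0.1947  0.2921] yawx -162.1 z [-1.e-04  2.e-04 -1.e+00] q [-0.48   0.213  1.65   0.     1.278 -2.364] F [-0.5  0.5 -5.1] 0.23474438587220572 29.998485445976257
tool delta [-1.000e-04 -4.000e-04  1.816e-01]
```

```bash
echo '{"plan":[[0, 0, 0.002, 0, 0, 0], [0, 0, 0.005, 0, 0, 0], [0, 0, 0.008, 0, 0, 0], [0, 0, 0.011, 0, 0, 0], [0, 0, 0.014, 0, 0, 0]]}' | python3 shift.py | grep pos
echo '{"plan":[[0, 0, 0.014, 0, 0, 0], [0, 0, 0.014, 0, 0, 0], [0, 0, 0.014, 0, 0, 0], [0, 0, 0.014, 0, 0, 0], [0, 0, 0.014, 0, 0, 0]]}' | python3 shift.py | grep pos
echo '{"plan":[[0, 0, 0.014, 0, 0, 0], [0, 0, 0.014, 0, 0, 0], [0, 0, 0.012, 0, 0, 0], [0, 0, 0.009, 0, 0, 0], [0, 0, 0.006, 0, 0, 0]]}' | python3 shift.py | grep pos
echo '{"plan":[[0, 0, 0.004, 0, 0, 0], [0, 0, 0.003, 0, 0, 0], [0, 0, 0.002, 0, 0, 0], [0, 0, 0.001, 0, 0, 0], [0, 0, 0.001, 0, 0, 0]]}' | python3 shift.py
echo '{"plan":[[0, 0, 0.001, 0, 0, 0], [0, 0, 0.001, 0, 0, 0], [0, 0, 0.001, 0, 0, 0], [0, 0, 0.001, 0, 0, 0], [0, 0, 0, 0, 0, 0]]}' | python3 shift.py
python3 st.py .4745 -.195 .1105
```

```text
tool_pos: [0.4744, -0.1948, 0.2513]
tool_pos: [0.4739, -0.1946, 0.1804]
tool_pos: [0.4737, -0.1946, 0.1255]
time_s: 19.2
tool_pos: [0.4745, -0.195, 0.1164]
orientation: [-0.488, 3.103, -0.001]
wrist_force: [0.7, -0.4, -3.8]
finger_gap: 0.233
finger_force: 30.0
time_s: 19.62
tool_pos: [0.475, -0.1951, 0.1144]
orientation: [-0.488, 3.102, -0.002]
wrist_force: [-6.8, 4.1, 20.5]
finger_gap: 0.232
finger_force: 30.0
19.6167 [ 0.475  -0.1951  0.1144] yawx -162.11 z [ 2.e-03 -7.e-04 -1.e+00] q [-0.481  0.423  1.841  0.     0.875 -2.364] F [-6.8  4.1 20.5] 0.23240081317514882 30.005539655685425
tool delta [0.0005 0.0003 0.0039]
```

```bash
echo '{"plan":[[0, 0, -0.001, 0, 0, 0], [0, 0, -0.001, 0, 0, 0], [0, 0, 0, 0, 0, 0], [0, 0, 0, 0, 0, 0]]}' | python3 shift.py
echo '{"plan":[[0, 0, 0, 0, 0, 0], [0, 0, 0, 0, 0, 0], [0, 0, 0, 0, 0, 0], [0, 0, 0, 0, 0, 0], [0, 0, 0, 0, 0, 0]]}' | python3 shift.py 0.8 | grep -E 'gap|force'
echo '{"plan":[[0, 0, 0, 0, 0, 0], [0, 0, 0, 0, 0, 0], [0, 0, 0, 0, 0, 0], [0, 0, 0, 0, 0, 0], [0, 0, 0, 0, 0, 0]]}' | python3 shift.py | grep -E 'gap|force'
python3 st.py
```

```text
time_s: 19.95
tool_pos: [0.4745, -0.195, 0.1144]
orientation: [-0.488, 3.103, -0.0]
wrist_force: [-2.7, 0.7, 3.3]
finger_gap: 0.239
finger_force: 30.0
wrist_force: [0.6, 0.4, -0.4]
finger_gap: 0.54
finger_force: 0.0
wrist_force: [0.4, -0.7, 0.4]
finger_gap: 0.796
finger_force: 0.0
20.7833 [ 0.4743 -0.1949  0.1141] yawx -162.11 z [ 0.  0. -1.] q [-0.481  0.423  1.841  0.     0.877 -2.364] F [ 0.4 -0.7  0.4] 0.795597505999076 0.0
```

```bash
echo '{"plan":[[0, 0, -0.01, 0, 0, 0], [0, 0, -0.03, 0, 0, 0], [0, 0, -0.03, 0, 0, 0], [0, 0, -0.03, 0, 0, 0], [0, 0, -0.03, 0, 0, 0]]}' | python3 shift.py | grep pos
echo '{"plan":[[-0.008, 0.03, 0, 0, 0, 0], [-0.008, 0.03, 0, 0, 0, 0], [-0.008, 0.03, 0, 0, 0, 0], [-0.008, 0.03, 0, 0, 0, 0], [-0.008, 0.03, 0, 0, 0, 0]]}' | python3 shift.py | grep pos
echo '{"plan":[[-0.008, 0.03, 0, 0, 0, 0], [-0.008, 0.03, 0, 0, 0, 0], [-0.008, 0.03, 0, 0, 0, 0], [-0.008, 0.03, 0, 0, 0, 0], [-0.008, 0.03, 0, 0, 0, 0]]}' | python3 shift.py | grep pos
echo '{"plan":[[0, 0, 0, 0, 0, 0], [0, 0, 0, 0, 0, 0], [0, 0, 0, 0, 0, 0]]}' | python3 shift.py
python3 - <<'E'
from h import *
snap('top','top9');snap('side','side9')
def blobs(f,lo,hi,z,mn,cx,cy,r):
    hsv=cv2.cvtColor(cv2.imread(f'pics/{f}.png'),cv2.COLOR_BGR2HSV);m=cv2.inRange(hsv,lo,hi)
    k,_,st,ce=cv2.connectedComponentsWithStats(m)
    for i in range(1,k):
        w=px2w(f,*ce[i],z)
        if st[i,4]>mn and abs(w[0]-cx)<r and abs(w[1]-cy)<r: print(f,ce[i].round(1),st[i,2:],w)
blobs('side9',(100,130,60),(125,255,255),.012,4,.47,.227,.2)
for f in('top1','top9'):
    print('green/brown');blobs(f,(60,80,20),(90,255,255),.05,8,.472,-.2,.15);blobs(f,(8,70,90),(20,255,255),.14,8,.472,-.2,.15)
E
```

```text
tool_pos: [0.4741, -0.1948, 0.2464]
tool_pos: [0.466, -0.0385, 0.245]
tool_pos: [0.4579, 0.1166, 0.2451]
time_s: 22.28
tool_pos: [0.4583, 0.1147, 0.2445]
orientation: [-0.489, 3.103, -0.0]
wrist_force: [0.9, -1.1, 0.5]
finger_gap: 0.801
finger_force: 0.0
side9 [228.6 201.4] [ 6  6 30] [0.5413 0.2361 0.012 ]
side9 [219.3 205.1] [ 6  6 28] [0.5056 0.2401 0.012 ]
side9 [210. 218.] [ 7  7 34] [0.4473 0.2064 0.012 ]
side9 [214.9 228.2] [13 11 68] [0.4353 0.1575 0.012 ]
green/brown
top1 [366.7 218.2] [ 27  53 210] [ 0.4924 -0.2672  0.05  ]
top1 [332.1 234.4] [ 40  53 207] [ 0.4339 -0.1422  0.05  ]
top1 [356.1 223. ] [ 23  55 382] [ 0.4725 -0.2035  0.14  ]
top1 [340.8 242.3] [12 14 52] [ 0.4084 -0.1517  0.14  ]
green/brown
top9 [364.8 218. ] [ 20  54 206] [ 0.493  -0.2604  0.05  ]
top9 [330.  234.1] [ 39  53 198] [ 0.4351 -0.1348  0.05  ]
top9 [353.7 222.1] [ 24  55 385] [ 0.4754 -0.1954  0.14  ]
top9 [344.4 240.6] [13 12 54] [ 0.4142 -0.1634  0.14  ]
```

```bash
python3 -c "
from bench import manip, camrig, telemetry
print(manip.sign_off())"
```

```text
the job is handed in; nothing more can be done
None
```

I handed the job in at about 22 s, with all five plugs in the bin and the sieve released upright on the mat, about 1 mm from its centre, with both rolls in it; the sign-off printed no verdict.

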